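# Ease open a press-fit wax mould with a parting wedge

### The arm

A 7-joint arm with a two-finger parallel gripper is mounted at the origin on the work surface. World frame = base frame: x ahead of the robot, y to its left, z up, the work surface at z = 0. Lengths are in m, angles in rad, forces in N, time in s.
With the tool pointing down it reaches from about 0.425 to 0.925 m from the base axis. Payload 6.8 kg.
Tool frame: the origin (TCP) lies at the very end of the fingers, on their centre line; the grasp point (between the pads) lies 19 mm behind it; z points along the fingers, y is the line along which they close (so a half turn about z gives the same grasp; the last joint's range is limited). The gripper opens to 85 mm and grips with 20 to 120 N. Pads are 22 mm wide; open, the fingers measure 114 mm over their backs; the gripper's body (76 mm by 85 mm) begins 54 mm behind the grasp point. The pads swing forward as they close: fully open they stand 13 mm farther back than shut.
Start: joints at [1.06, 0.477, 0.022, 1.555, -0.011, 1.109, -0.083], TCP at [0.265, -0.621, 0.231] pointing down, gripper open.
Joint ranges: [-2.96, 2.96], [-0.34, 2.1], [-1.41, 1.46], [0.24, 2.44], [-1.37, 4.51], [0.17, 1.92], [-2.96, 2.96]. Speed limits (rad/s): [2.39, 2.39, 3.14, 3.14, 3.14, 3.14, 3.14].

### API

Orientations are given as a rotation vector (axis times angle).
In Python, from bench import monitor, optics, r gives the robot as it stands.
- The arm moves only by the shell command python3 -m crank 'ROWS' [OPENING] [FORCE]. ROWS is JSON, a list of rows, each a list of 2 entries, a list of its own where there are three numbers: the shift along the tool's x, y, z in cm, then the turn, a rotation vector about the tool's x, y, z in rad. A call has 1 to 5 rows; each row shifts and turns the commanded pose from where the row before left it, along the tool's axes as they then stand; what a row does not reach is not made up. A row lasts 1/10 s, in which the tool goes at most 50 mm and 8.59 degrees, less where a joint would pass 70% of its speed; a pose out of reach is approached as far as the arm can. A call is refused whole if a number of a shift passes 5 or a number of a turn 0.15, either way. A call with a gripper value outside its range is refused whole. OPENING is the finger opening in cm, from 0 to 8.54, set as the call begins (- or left out, the last holds). The fingers move at their own pace and stop on an object; FORCE is the grip in N (left out, the last holds). Time passes only in rows, so rows that do not move let the fingers close. It gives the time, the measured TCP pose, the force, the opening and the grip force at its end, in the units of the state.
- monitor.get_obs(): the state, without advancing time (a new reading comes with each control period).
- optics.grab_frame(name): name is "scene" or "top"; returns (picture, depth): 420x560x3 uint8, red, green, blue; 420x560 float32, m along the optical axis (not along the pixel's ray), 0 where there is no reading.
- optics.camera_model(name): a dict with "vertical_fov" (degrees; the focal length in pixels is half the picture's height over the tangent of half this angle, whatever the lens; pixels are square), "cx", "cy" (the principal point, pixels), "R" (3x3) and "t" (3): a world point X has camera coordinates R X + t. Camera axes: x right, y down, z forward; pixel columns grow to the right and rows downward; lengths in m; the calibration is good to about 2 mm. A picture is of the moment at which its call begins. camera_model takes no time and is no camera call.
- r.hand_in(): hands the job in; it is judged then, once.
The state is a dict: "clock": time; "joints": joint angles; "qvel": joint speeds; "tau": joint torques, N m; "tcp_pos": TCP position; "orientation": TCP orientation; "contact_force": force on the tool from outside, world axes, zero at the start; "moment": the same for the moment, N m; "grip_width": finger opening in m; "gripper_force": force on a finger pad.
Only numpy, scipy, OpenCV 4.12 (cv2) and the standard library are available. Lean on these libraries where they do the work, as an engineer would, in place of code of your own. Each camera call takes 0.05 s, during which the arm holds its last target. There are 200 camera calls.

### The job

Take the double-ended brass wedge from the grey felt mat and, with the wedge alone, ease the top half of the aluminium mould off its tight dowels by working the wedge gently into the seam from its left and right sides in turn, so that neither side ever gets more than about 3 mm ahead of the other, until both sides stand about 6 mm higher than when fully closed. The aluminium is soft, so keep the total pressure of the wedge on the mould (its two faces added together) below 30 N; then lay the wedge back upright on the grey mat, leaving the bangle, loupe and jar where they are.

Things in the scene. Friction and masses are not known exactly. Their poses are not given: they have to be found in the camera images.
- fixture: Bench fixture, fixed; carries a two-part aluminium mould centred on it. Origin: centre of its underside, on the bench; z up, +y its left, -y its right. Plate 130 (x) x 100 (y) x 12 mm; blue cheeks at x +-48 mm, 44 mm high. Mould's lower half: rigid block 80 (x) x 130 (y) mm. Top half (cover): 80 x 100 x 22 mm, so the lower half sticks out 15 mm left and right as a bare flat ledge.
- left_ledge (a point): Point on the bench (z = 0) straight below the middle of the left ledge, at y = +57.5 mm of the fixture; axes as the fixture. The ledge spans y 50 to 65 mm. Its height varies and is NOT measured: 46 to 74 mm above the bench, equal left and right; feel it with the wedge. The closed cover's underside is 4 mm and its top 26 mm above the ledge (a flat brass bush in its middle 30 mm).
- right_ledge (a point): The same below the right ledge, y = -57.5 mm. From each ledge a pry slot runs level with the ledge straight inwards under the cover: 30 mm wide (x -15 to +15 mm), 40 mm deep from the cover's edge to its blind end, 4 mm high while the cover is closed.
- left_lift (a joint): How far the left (+y) side of the cover has come up, rad: 0 closed, 0.06 = 6 mm of rise at the left edge (1 mm per 0.01), stop at 0.1; may start up to 0.8 mm open. Moves only when the wedge lifts that edge with about 4 to 7 N; friction holds it where it is left. The sides move independently, the opposite edge being the pivot.
- right_lift (a joint): The same for the right (-y) side of the cover.
- wedge_centre (a point): Centre of the wedge's wooden handle, 21 mm above the wedge's flat underside. Loose double-ended wedge, about 120 g, lying flat, z up: handle 16 (x) x 36 (y) x 42 (z) mm in the middle, to be held across x from above; a brass blade at each end along +y and -y, both alike, 124 mm over the tips.
- wedge_tip (a point): Middle of the wedge's +y tip edge, on its underside, 62 mm from the wedge's middle. Blade 18 mm wide, 44 mm long, underside flat; 2.5 mm thick at the tip, 1 mm thicker every 4 mm, 13.5 mm at the handle. Pushed level along the slot floor it starts to lift a closed cover with its tip 6 mm in under the edge; tip 30 mm in = side raised 6 mm.
- mat: Grey felt mat fixed to the bench, 110 (x) x 180 (y) x 4 mm thick; origin at the centre of its underside. The wedge lies on it at the start.
- pad: Blue felt pad fixed to the bench, 110 x 160 x 4 mm, with the bangle and the loupe on it; origin at the centre of its underside.
- bangle: Loose gold bangle lying flat on the blue pad, 66 mm across, 8 mm high; origin at the centre of its underside. Leave alone.
- loupe: Loose black loupe standing on the blue pad, 28 mm across, 30 mm high; origin at the centre of its underside. Leave alone.
- jar: Loose amber jar with aluminium cap beyond the mould, 44 mm across, 36 mm high; origin at the centre of its underside. Leave alone.
Things that resemble listed ones, but are neither listed nor needed, are in the scene too. Of the things shaped like the part that bears wedge_centre, the brass one is meant.

How it is judged:
On the way, in this order (a step that is already met when the one before it is completed fails the run):
1. one side of the cover eased up at least 1.5 mm (value of joint any of left_lift, right_lift above 0.015 rad), for 0.05 s.
2. both sides eased up at least 1.5 mm (value of joint each of left_lift, right_lift above 0.015 rad), for 0.05 s.
3. both sides up 5 to 8 mm (value of joint left_lift between 0.05 and 0.08 rad and value of joint right_lift between 0.05 and 0.08 rad), for 0.2 s.
At the end, for the whole second after the job is handed in: Both sides of the cover stand 5 to 8 mm above closed (joint values 0.05 to 0.08), and the wedge lies flat on its underside on the grey mat, its centre over the mat, upright within 0.15 rad, let go (all of step 3 and x of wedge_centre in the frame of mat between -0.055 and 0.055 m and y of wedge_centre in the frame of mat between -0.09 and 0.09 m and z of wedge_centre in the frame of mat between 0.02 and 0.03 m and angle between wedge_centre's own z axis and vertical below 0.15 rad); the robot touches nothing.
It fails at once if one side of the cover gets more than 3 to 4 mm ahead of the other ((value of joint left_lift above 0.04 rad and value of joint right_lift below 0.01 rad) or (value of joint right_lift above 0.04 rad and value of joint left_lift below 0.01 rad) or (value of joint left_lift above 0.05 rad and value of joint right_lift below 0.02 rad) or (value of joint right_lift above 0.05 rad and value of joint left_lift below 0.02 rad) or (value of joint left_lift above 0.06 rad and value of joint right_lift below 0.03 rad) or (value of joint right_lift above 0.06 rad and value of joint left_lift below 0.03 rad) or (value of joint left_lift above 0.07 rad and value of joint right_lift below 0.04 rad) or (value of joint right_lift above 0.07 rad and value of joint left_lift below 0.04 rad) or (value of joint left_lift above 0.08 rad and value of joint right_lift below 0.05 rad) or (value of joint right_lift above 0.08 rad and value of joint left_lift below 0.05 rad)).
It fails at once if the wedge presses on the mould or its fixture with more than 30 N in all (contact force between wedge and fixture above 30 N).
It fails at once if the fingers or arm push on the mould or its fixture (over 3 N) (contact force between any of the fingers, the arm and fixture above 3 N).
It fails at once if the bangle, loupe or jar is moved more than 10 mm (distance of any of bangle, loupe, jar from where it was at the start of the episode above 0.01 m).
It also fails if it takes over 72 s, if anything falls off the work surface, if the arm or the gripper's body presses on something with over 40 N, if the wrist force passes 120 N, or if a joint passes its speed limit or range.

## Working session

There is one attempt and no reset: what is moved stays moved. The work goes in short steps, Python scripts to look and compute and a shell command to move; the robot and the scene stay as the last step left them, time stands still between calls to the robot, and variables do not carry over. Pictures are saved under pics/ and viewed, at most 10 in all, crops included, and the job is handed in when it is done.

```bash
ls; mkdir -p pics
cat > h.py <<'E'
import numpy as np,cv2
from bench import monitor,optics,r
def snap(n,f):
    p,d=optics.grab_frame(n); cv2.imwrite(f'pics/{f}.png',p[:,:,::-1]); np.savez(f'pics/{f}.npz',d=d); return p,d
def world(n,d,u,v):
    c=optics.camera_model(n); f=d.shape[0]/2/np.tan(np.radians(c['vertical_fov']/2))
    z=d[v,u]; X=np.array([(u-c['cx'])/f*z,(v-c['cy'])/f*z,z])
    return np.array(c['R']).T@(X-np.array(c['t']))
E
python3 - <<'E'
from h import *
for n in('scene','top'):
    snap(n,n+'0'); print(optics.camera_model(n))
print(monitor.get_obs())
E
```

```text
pics
{'vertical_fov': 43.96610385471342, 'cx': 283.058055610717, 'cy': 215.10745407014207, 'R': array([[ 0.70046727,  0.71365206,  0.00680726],
       [ 0.51566694, -0.49949989, -0.69612317],
       [-0.4933895 ,  0.49112178, -0.7178901 ]]), 't': array([-0.47801868, -0.231316  ,  1.61918745])}
{'vertical_fov': 53.03827512791534, 'cx': 282.5231156677342, 'cy': 216.8898845160969, 'R': array([[-0.00290248, -0.99983729,  0.0178037 ],
       [-0.99667584,  0.00144283, -0.08145661],
       [ 0.08141767, -0.01798095, -0.99651786]]), 't': array([0.05530776, 0.60578138, 1.17899676])}
{'clock': 0.1, 'joints': array([ 1.05990496,  0.47775867,  0.0223108 ,  1.55634658, -0.01148323,
        1.10928681, -0.08306057]), 'qvel': array([ 0.00029975, -0.00201593, -0.00053822, -0.00457136,  0.00059111,
       -0.00110472, -0.00154973]), 'tau': array([ 5.15262174e-03, -5.97756529e+01,  1.61443133e+00, -2.81953561e+01,
        1.29472141e-02,  4.99814720e-03,  4.54316009e-06]), 'tcp_pos': array([ 0.26438761, -0.62049028,  0.23039721]), 'orientation': array([-3.07648966e+00, -6.28259548e-01,  7.12992976e-04]), 'contact_force': array([-0.41298765,  0.73640179, -0.76659247]), 'moment': array([-0.02720101,  0.04422543,  0.01633628]), 'gripper_force': 0.0, 'grip_width': 0.08521149613337552}
```

View pics/top0.png

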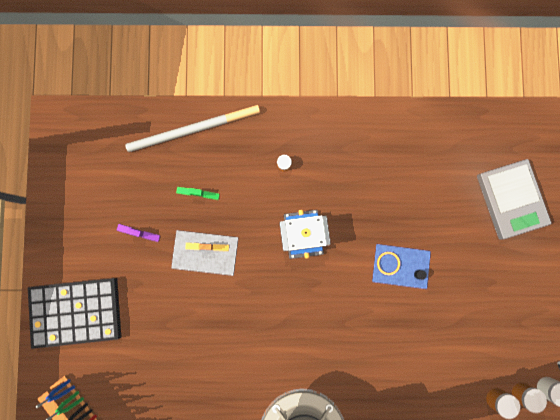

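View pics/scene0.png

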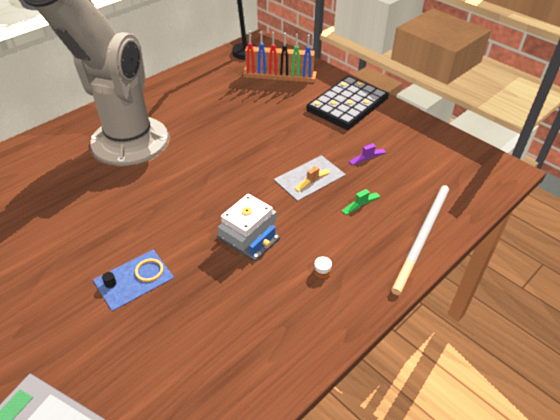

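Run:
```python
from h import *
def cloud(n):
    d=np.load(f'pics/{n}0.npz')['d']; c=optics.camera_model(n); f=210/np.tan(np.radians(c['vertical_fov']/2))
    v,u=np.mgrid[:420,:560]; X=np.stack([(u-c['cx'])/f*d,(v-c['cy'])/f*d,d],-1)
    return (X-np.array(c['t']))@np.array(c['R'])
for n in('top','scene'):
    W=cloud(n); img=cv2.cvtColor(cv2.imread(f'pics/{n}0.png'),cv2.COLOR_BGR2HSV)
    np.save(f'pics/{n}_W.npy',W)
    def rep(name,m):
        m=m&(np.abs(W[...,2])<.3)
        P=W[m]
        if len(P)<4: print(n,name,'few');return
        R=cv2.minAreaRect((P[:,:2]*1000).astype(np.float32))
        print(n,name,len(P),'rect',np.round(R[0],1),np.round(R[1],1),round(R[2],1),'z med',np.round(np.percentile(P[:,2],[5,50,95])*1000,1))
    x,y,z=W[...,0],W[...,1],W[...,2]
    ref=cloud(n)
    reg=lambda a,b,c,e:(x>a)&(x<b)&(y>c)&(y<e)
    # wedge zone about: from top image
    if n=='top':
        for nm,p in dict(wedge=(206,247),mould=(305,233),jar=(284,162),mat=(180,240),loupe=(420,274),bangle=(388,252)).items(): print(nm,np.round(W[p[1],p[0]],3))
        cw=W[247,206]; cm=W[233,315]
    box=lambda c,s:reg(c[0]-s,c[0]+s,c[1]-s,c[1]+s)
    S,H=img[...,1],img[...,0]
    rep('wedge sat',box(cw,.09)&(S>140)&(z>.006)&(H>10)&(H<35))
    rep('wedge z',box(cw,.09)&(z>.011))
    rep('handle z',box(cw,.09)&(z>.036))
    rep('mat grey',box(cw,.14)&(S<60)&(z<.012))
    zt=np.percentile(z[box(cm,.03)],50)
    rep('cover',box(cm,.1)&(z>zt-.008))
    rep('ledge?',box(cm,.1)&(z>.035)&(z<zt-.008))
    rep('plate',box(cm,.1)&(z>.006))
for n,(a,b,c,e) in dict(top=(165,345,195,285),scene=(200,360,150,265)).items():
    p=cv2.imread(f'pics/{n}0.png')[c:e,a:b]; cv2.imwrite(f'pics/{n}0c.png',cv2.resize(p,None,fx=4.4,fy=4.4,interpolation=cv2.INTER_CUBIC))
```

```text
wedge [0.52  0.268 0.041]
mould [ 0.556 -0.004  0.103]
jar [0.763 0.049 0.035]
mat [0.541 0.35  0.002]
loupe [ 0.443 -0.334  0.033]
bangle [0.508 0.076 1.223]
top wedge sat 140 rect [522.8 250.6] [ 65.7 188.3] 42.0 z med [ 7.1 16.6 46.9]
top wedge z 176 rect [522.9 266.6] [125.2  22. ] 83.5 z med [11.4 17.4 46.9]
top handle z 75 rect [523.3 272.1] [36.1 14.9] 84.0 z med [41.4 44.2 48.4]
top mat grey 2108 rect [505.2 279. ] [180. 111.] 83.2 z med [-1.6  2.7  6.7]
top cover 1108 rect [559.4  -5.3] [80.  99.8] 7.4 z med [ 94.6  98.3 102.2]
top ledge? 542 rect [559.4  -5.5] [107.9 130. ] 7.3 z med [40.1 68.8 75.2]
top plate 1936 rect [565.6 -24.7] [166.7 171.4] 3.6 z med [ 10.6  95.7 101.6]
scene wedge sat 190 rect [526.8 265.6] [112.1  21.1] 86.6 z med [ 9.5 21.4 47.1]
scene wedge z 233 rect [523.1 268.1] [165.6  29. ] 87.0 z med [11.6 24.  47.5]
scene handle z 80 rect [525.9 273. ] [41.6 21. ] 88.9 z med [36.8 43.9 48.5]
scene mat grey 1279 rect [506.2 281. ] [188.9 119.2] 83.3 z med [-0.1  3.8  7.4]
scene cover 1084 rect [561.5  -6. ] [ 85.  103.7] 6.1 z med [ 93.4  99.  102.6]
scene ledge? 1111 rect [589.4 -17.6] [152.8  80.5] 65.8 z med [40.1 63.6 85.7]
scene plate 2657 rect [559.9 -19.4] [172.  165.8] 90.0 z med [ 11.1  74.8 101.5]
```

View pics/top0c.png

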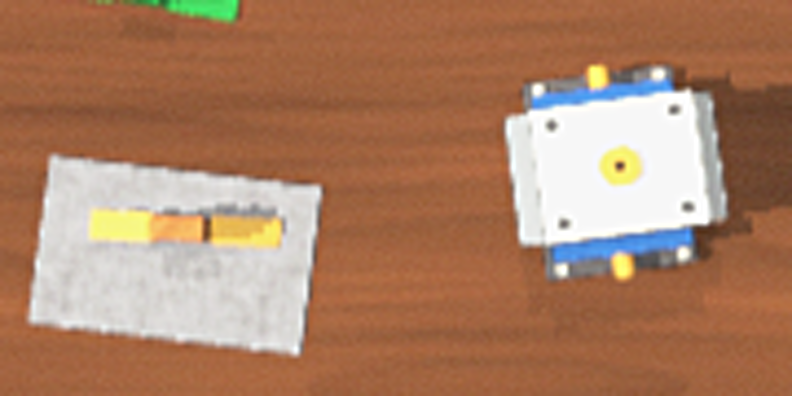

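View pics/scene0c.png

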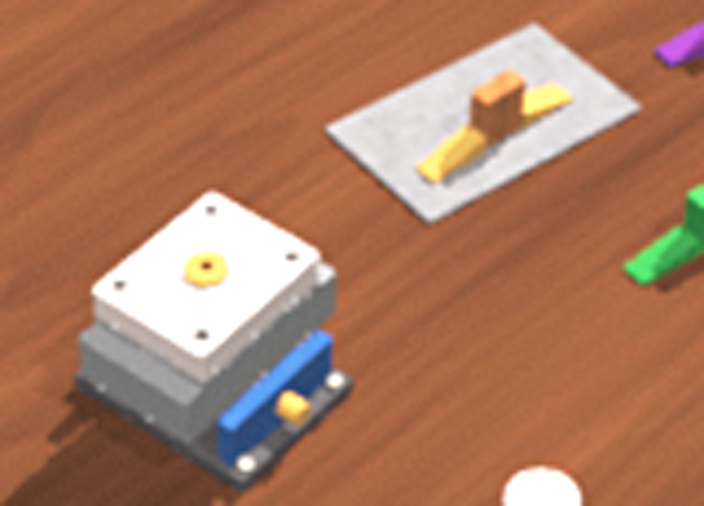

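Top crop: wedge handle at about (206,247) px in the full picture, tips at columns 185/229; mould centre at (306,233). Scene crop confirms the brass wedge with orange-brown handle on the grey mat. First, approach.

```bash
cat >> h.py <<'E'
from scipy.spatial.transform import Rotation as Rn
def st():
    o=monitor.get_obs(); R=Rn.from_rotvec(o['orientation']).as_matrix()
    print('t',round(o['clock'],2),'p',np.round(o['tcp_pos']*1000,1),'xdir',round(np.degrees(np.arctan2(R[1,0],R[0,0])),2),'zax',np.round(R[:,2],4),'xz',np.round(R[2,0],4),'F',np.round(o['contact_force'],1),'w',round(o['grip_width']*1000,1),'g',round(o['gripper_force'],1))
    return o,R
def to(p,yaw=None):
    o,R=st(); d=R.T@(np.array(p)-o['tcp_pos'])*100; print('tool shift cm',np.round(d,2))
    if yaw is not None:
        q=np.radians(yaw); Rt=np.array([[-np.sin(q),np.cos(q),0],[np.cos(q),np.sin(q),0],[0,0,-1.]])
        print('turn',np.round(Rn.from_matrix(R.T@Rt).as_rotvec(),3))
FX=np.array([.5595,-.0055]); FY=7.4
def fix(p):  # fixture-frame xy of a world point, mm
    a=np.radians(FY); d=np.array(p)[:2]-FX
    return np.round(1000*np.array([np.cos(a)*d[0]+np.sin(a)*d[1],-np.sin(a)*d[0]+np.cos(a)*d[1]]),1)
def wor(x,y,z):
    a=np.radians(FY); return np.array([FX[0]+np.cos(a)*x-np.sin(a)*y,FX[1]+np.sin(a)*x+np.cos(a)*y,z])
E
R='[[4.2,-2.2,0],[0,0,0]]'
python3 -m crank '[[[4.2,-2.2,0],[0,0,0]],[[4.2,-2.2,0],[0,0,0]],[[4.2,-2.2,0],[0,0,0]],[[4.2,-2.2,0],[0,0,0]],[[4.2,-2.2,0],[0,0,0]]]' 5
python3 -m crank '[[[4.2,-2.2,0],[0,0,0]],[[4.2,-2.2,0],[0,0,0]],[[4.2,-2.2,0],[0,0,0]],[[4.2,-2.2,0],[0,0,0]],[[4.2,-2.2,0],[0,0,0]]]'
python3 -m crank '[[[0,0,0],[0,0,-0.15]],[[0,0,0],[0,0,-0.15]],[[0,0,0],[0,0,-0.15]],[[0,0,0],[0,0,-0.15]],[[0,0,0],[0,0,-0.15]]]'
python3 -m crank '[[[0,0,0],[0,0,-0.15]],[[0,0,0],[0,0,-0.15]],[[0,0,0],[0,0,0]],[[0,0,0],[0,0,0]]]'
python3 - <<'E'
from h import *
to([.523,.272,.15],-5)
W=np.load('pics/top_W.npy');z=W[...,2]
for lo,hi in((.036,.06),(.009,.06)):
    m=(abs(W[...,0]-.523)<.03)&(abs(W[...,1]-.27)<.08)&(z>lo)&(z<hi);P=W[m][:,:2]
    c=P.mean(0);u=np.linalg.svd(P-c)[2][0];print(len(P),c,np.degrees(np.arctan2(u[1],u[0])))
E
```

```text
clock: 0.6
tcp_pos: [0.4154, -0.4357, 0.231]
orientation: [-3.078, -0.628, 0.001]
contact_force: [1.4, -0.4, 0.4]
grip_width: 0.0503
gripper_force: 0.0
clock: 1.1
tcp_pos: [0.5655, -0.2523, 0.231]
orientation: [-3.078, -0.628, 0.001]
contact_force: [-0.1, -0.8, 1.0]
grip_width: 0.05
gripper_force: 0.0
clock: 1.6
tcp_pos: [0.5644, -0.2538, 0.2308]
orientation: [-2.628, -1.72, 0.001]
contact_force: [-0.0, 0.1, 0.4]
grip_width: 0.05
gripper_force: 0.0
clock: 2.0
tcp_pos: [0.5645, -0.254, 0.231]
orientation: [-2.353, -2.081, 0.0]
contact_force: [0.4, -0.8, -0.3]
grip_width: 0.0499
gripper_force: 0.0
t 2.0 p [ 564.5 -254.   231. ] xdir 83.0 zax [-5.e-04  4.e-04 -1.e+00] xz 0.0003 F [ 0.4 -0.8 -0.3] w 49.9 g 0.0
tool shift cm [ 51.7  -10.53   8.12]
turn [-0.001 -0.    -0.035]
75 [0.52319473 0.27158323] -94.2987574795144
208 [0.5231146  0.26646588] 87.33764715108308
```

```bash
python3 -m crank '[[[4.7,-1,0],[0,0,-0.05]],[[4.7,-0.7,0],[0,0,0]],[[4.7,-0.7,0],[0,0,0]],[[4.7,-0.7,0],[0,0,0]],[[4.7,-0.7,0],[0,0,0]]]' 5
python3 -m crank '[[[4.7,-0.7,0],[0,0,0]],[[4.7,-0.7,0],[0,0,0]],[[4.7,-0.7,0],[0,0,0]],[[4.7,-0.7,0],[0,0,0]],[[4.7,-0.7,0],[0,0,0]]]'
python3 -m crank '[[[4,-0.3,0],[0,0,0]],[[1,0,3],[0,0,0]],[[0,0,4],[0,0,0]],[[0,0,3],[0,0,0]],[[0,0,0],[0,0,0]]]'
python3 - <<'E'
from h import *
to([.523,.271,.011],-4)
snap('scene','s1')
p=cv2.imread('pics/s1.png')[110:230,240:400]; cv2.imwrite('pics/s1c.png',cv2.resize(p,None,fx=4.5,fy=4.5,interpolation=cv2.INTER_CUBIC))
E
```

```text
clock: 2.5
tcp_pos: [0.5447, -0.0149, 0.2314]
orientation: [2.3, 2.14, 0.0]
contact_force: [-0.5, 0.1, -0.3]
grip_width: 0.0499
gripper_force: 0.0
clock: 3.0
tcp_pos: [0.5259, 0.2219, 0.2314]
orientation: [2.3, 2.14, 0.0]
contact_force: [0.4, 0.1, 0.3]
grip_width: 0.0501
gripper_force: 0.0
clock: 3.5
tcp_pos: [0.5239, 0.2685, 0.1271]
orientation: [-2.297, -2.141, 0.013]
contact_force: [-0.4, -0.5, -0.1]
grip_width: 0.0498
gripper_force: 0.0
t 3.5 p [523.9 268.5 127.1] xdir 85.97 zax [-0.0071 -0.0043 -1.    ] xz -0.0048 F [-0.4 -0.5 -0.1] w 49.8 g 0.0
tool shift cm [ 0.3  -0.03 11.61]
turn [-0.007  0.005 -0.001]
```

View pics/s1c.png

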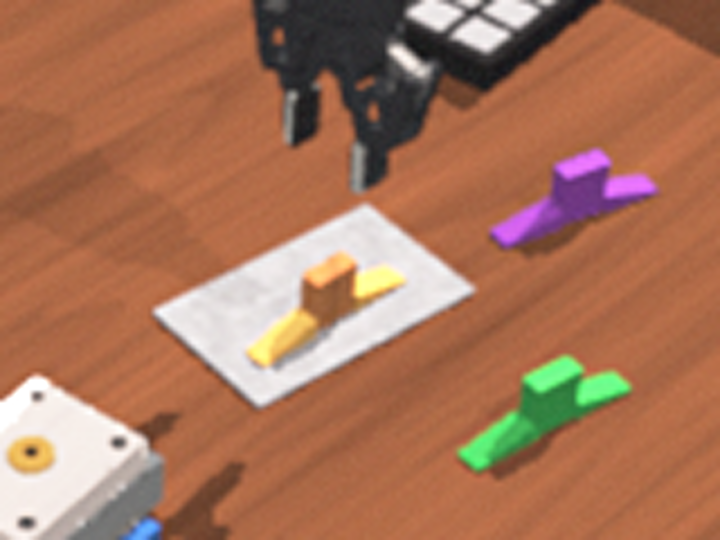

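The fingers straddle the line of the brass handle (handle at ~(330,290) in the crop, fingers above it at (300,120)/(370,165)). Descend and grip.

```bash
python3 -m crank '[[[0.3,0,4],[0,0,0]],[[0,0,4],[0,0,0]],[[0,0,2],[0,0,0]],[[0,0,1],[0,0,0]],[[0,0,0.5],[0,0,0]]]'
python3 -c "from h import *;to([.523,.271,.012],-4)"
python3 -m crank '[[[0,0,0],[0,0,0]],[[0,0,0],[0,0,0]],[[0,0,0],[0,0,0]],[[0,0,0],[0,0,0]],[[0,0,0],[0,0,0]]]' 1 80
python3 -m crank '[[[0,0,0],[0,0,0]],[[0,0,0],[0,0,0]],[[0,0,0],[0,0,0]]]'
python3 -c "from h import *;st()"
```

```text
clock: 4.05
tcp_pos: [0.5279, 0.2738, 0.0173]
orientation: [2.297, 2.143, 0.003]
contact_force: [0.2, 0.6, 0.9]
grip_width: 0.0498
gripper_force: 0.0
t 4.05 p [527.9 273.8  17.3] xdir 86.03 zax [ 1.6e-03  8.0e-04 -1.0e+00] xz 0.0009 F [0.2 0.6 0.9] w 49.8 g 0.0
tool shift cm [-0.31 -0.47  0.52]
turn [ 0.002 -0.001  0.   ]
clock: 4.55
tcp_pos: [0.5279, 0.274, 0.018]
orientation: [2.295, 2.144, 0.004]
contact_force: [-0.9, -0.2, 6.8]
grip_width: 0.0146
gripper_force: 79.2
clock: 4.85
tcp_pos: [0.5279, 0.274, 0.018]
orientation: [2.295, 2.144, 0.004]
contact_force: [-0.5, -1.2, 7.0]
grip_width: 0.0148
gripper_force: 79.2
t 4.85 p [527.9 274.   18. ] xdir 86.08 zax [ 0.0025  0.0012 -1.    ] xz 0.0014 F [-0.5 -1.2  7. ] w 14.8 g 79.2
```

```bash
python3 -m crank '[[[0,0,-1],[0,0,0]],[[0,0,-3],[0,0,0]],[[0,0,-4],[0,0,0]],[[0,0,-4],[0,0,0]],[[0,0,0],[0,0,0]]]'
python3 -m crank '[[[0,0,0],[0,0,-0.1]],[[0,0,0],[0,0,-0.1]],[[-4,0,0],[0,0,0]],[[-4,0,0],[0,0,0]],[[-4,0,0],[0,0,0]]]'
python3 -m crank '[[[-3,0,0],[0,0,0]],[[0,0,0],[0,0,0]],[[0,0,0],[0,0,0]],[[0,0,0],[0,0,0]]]'
python3 - <<'E'
from h import *
to(wor(0,120,.13),7.4)
p,d=snap('top','t2'); snap('scene','s2')
a=p[190:280,210:350,::-1]; b=cv2.imread('pics/s2.png')[150:270,200:360]
a=cv2.resize(a,(560,360),interpolation=cv2.INTER_CUBIC);cv2.imwrite('pics/t2c.png',a)
E
```

```text
clock: 5.35
tcp_pos: [0.5299, 0.2756, 0.1429]
orientation: [2.294, 2.143, 0.016]
contact_force: [1.1, 0.1, -1.0]
grip_width: 0.0145
gripper_force: 78.3
clock: 5.85
tcp_pos: [0.5423, 0.1528, 0.1361]
orientation: [-2.069, -2.364, 0.001]
contact_force: [0.4, -0.5, -2.4]
grip_width: 0.0146
gripper_force: 78.2
clock: 6.25
tcp_pos: [0.5463, 0.1258, 0.1364]
orientation: [-2.068, -2.364, -0.001]
contact_force: [-0.5, 0.5, -1.2]
grip_width: 0.0149
gripper_force: 78.2
t 6.25 p [546.3 125.8 136.4] xdir 97.64 zax [-0.e+00  8.e-04 -1.e+00] xz 0.0008 F [-0.5  0.5 -1.2] w 14.9 g 78.2
tool shift cm [1.19867e+04 5.04000e+01 1.03200e+01]
turn [ 0.    -0.001  0.004]
```

View pics/t2c.png

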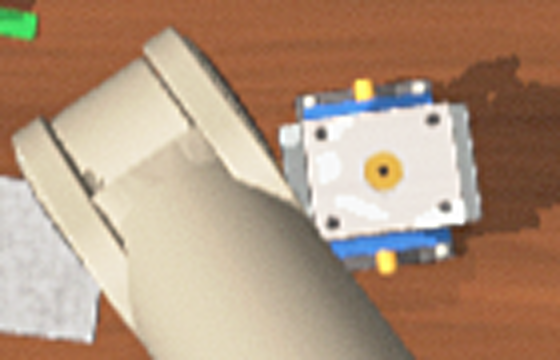

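The arm hides the wedge from the top camera; use the scene one.

```bash
sed -i 's|a=np.radians(FY); return|x,y=x/1e3,y/1e3;a=np.radians(FY); return|' h.py
python3 - <<'E'
from h import *
to(wor(0,120,.13),7.4)
b=cv2.imread('pics/s2.png')[130:270,200:340]
cv2.imwrite('pics/s2c.png',cv2.resize(b,(595,595),interpolation=cv2.INTER_CUBIC))
E
```

```text
t 6.35 p [546.3 126.2 136.4] xdir 97.7 zax [ 0.e+00  7.e-04 -1.e+00] xz 0.0007 F [-0.8 -0.1 -2.2] w 14.7 g 78.2
tool shift cm [-1.22 -0.39  0.64]
turn [ 0.    -0.001  0.005]
```

View pics/s2c.png

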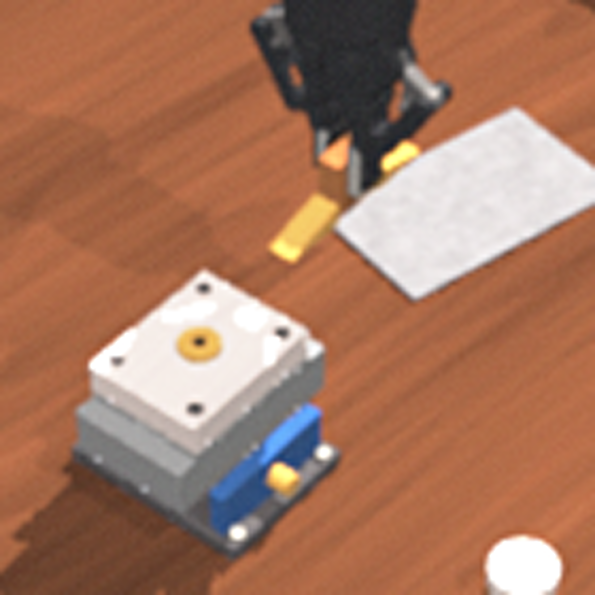

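Run:
```python
from h import *
c=optics.camera_model('scene');R=np.array(c['R']);t=np.array(c['t']);f=210/np.tan(np.radians(c['vertical_fov']/2))
C=-R.T@t
def ray(u,v,z):
    u=200+(u+.5)/4.25-.5;v=130+(v+.5)/4.25-.5
    D=R.T@np.array([(u-c['cx'])/f,(v-c['cy'])/f,1]); return C+D*(z-C[2])/D[2]
for n,q in dict(tipL=(269,248,.1224),tipR=(293,262,.1224),bush=(199,343,.0985),back=(203,270,.0985),right=(312,331,.0985),front=(200,440,.0985),left=(90,372,.0985)).items():
    w=ray(*q); print(n,np.round(w*1000,1),fix(w))
d=np.load('pics/s2.npz')['d']
print([np.round(world('scene',d,x,y)*1000,1) for x,y in((267,188),(268,187),(270,184))])
print('tcp fix',fix(monitor.get_obs()['tcp_pos']))
```

```text
tipL [544.7  63.8 122.4] [-5.7 70.6]
tipR [563.2  65.7 122.4] [12.8 70.1]
bush [556.3  -2.7  98.5] [-2.8  3.2]
back [512.3  39.7  98.5] [-41.   50.9]
right [594.5  50.8  98.5] [41.9 51.3]
front [612.9 -52.3  98.5] [ 47.  -53.3]
left [530.5 -62.5  98.5] [-36.1 -52.8]
[array([555.5,  67.7, 127. ]), array([553.7,  72.8, 125.9]), array([552.6,  80.7, 130.2])]
tcp fix [  3.8 132.3]
```

```bash
sed -i 's|FX=np.array(\[.5595,-.0055\])|FX=np.array([.562,-.0055])|' h.py
python3 -c "
from h import *
print(fix(monitor.get_obs()['tcp_pos']));to(wor(0,119,.095),7.4)"
python3 -m crank '[[[-1.2,0,1],[0,0,0]],[[0,0,1],[0,0,0]],[[0,0,1],[0,0,0]],[[0,0,0.7],[0,0,0]],[[0,0,0],[0,0,0]]]'
python3 -c "
from h import *
to(wor(0,119,.09),7.4);print(fix(monitor.get_obs()['tcp_pos']))"
```

```text
[  1.3 132.6]
t 6.35 p [546.3 126.2 136.4] xdir 97.7 zax [ 0.e+00  7.e-04 -1.e+00] xz 0.0007 F [-0.8 -0.1 -2.2] w 14.7 g 78.2
tool shift cm [-1.36 -0.14  4.14]
turn [ 0.    -0.001  0.005]
clock: 6.85
tcp_pos: [0.5472, 0.1127, 0.0977]
orientation: [-2.068, -2.362, 0.003]
contact_force: [-0.5, -1.1, -1.6]
grip_width: 0.0146
gripper_force: 78.2
t 6.85 p [547.2 112.7  97.7] xdir 97.59 zax [-2.6e-03 -3.0e-04 -1.0e+00] xz 0.0 F [-0.5 -1.1 -1.6] w 14.6 g 78.2
tool shift cm [-0.01 -0.05  0.77]
turn [-0.003 -0.     0.003]
[  0.5 119.1]
```

```bash
python3 -m crank '[[[0,0,0.3],[0,0,0]],[[0,0,0.2],[0,0,0]],[[0,0,0.2],[0,0,0]],[[0,0,0],[0,0,0]]]'
python3 -m crank '[[[0,0,0.1],[0,0,0]],[[0,0,0],[0,0,0]]]'
python3 -m crank '[[[0,0,0.1],[0,0,0]],[[0,0,0],[0,0,0]]]'
```

```text
clock: 7.25
tcp_pos: [0.5482, 0.1126, 0.0922]
orientation: [2.07, 2.363, -0.0]
contact_force: [-0.6, 0.1, -1.6]
grip_width: 0.0149
gripper_force: 78.2
clock: 7.45
tcp_pos: [0.5482, 0.1126, 0.0914]
orientation: [2.07, 2.363, 0.0]
contact_force: [-0.8, -0.1, -1.0]
grip_width: 0.0149
gripper_force: 78.2
clock: 7.65
tcp_pos: [0.5482, 0.1127, 0.0903]
orientation: [2.07, 2.363, 0.0]
contact_force: [-0.6, 0.5, -1.6]
grip_width: 0.0147
gripper_force: 78.2
```

```bash
python3 -m crank '[[[0,0,0.1],[0,0,0]],[[0,0,0],[0,0,0]]]'
python3 -m crank '[[[0,0,0.1],[0,0,0]],[[0,0,0],[0,0,0]]]'
```

```text
clock: 7.85
tcp_pos: [0.5481, 0.1126, 0.0892]
orientation: [-2.07, -2.363, 0.0]
contact_force: [-0.6, 0.4, -1.0]
grip_width: 0.0149
gripper_force: 78.2
clock: 8.05
tcp_pos: [0.5481, 0.1127, 0.0882]
orientation: [-2.07, -2.363, 0.0]
contact_force: [-0.1, 0.5, -1.2]
grip_width: 0.0149
gripper_force: 78.2
```

```bash
python3 -m crank '[[[0,0,0.1],[0,0,0]],[[0,0,0],[0,0,0]]]' | grep -E "tcp|cont"
python3 -m crank '[[[0,0,0.05],[0,0,0]],[[0,0,0],[0,0,0]]]'| grep -E "tcp|cont"
```

```text
tcp_pos: [0.5481, 0.1126, 0.0872]
contact_force: [0.0, 0.2, -1.2]
tcp_pos: [0.5482, 0.1127, 0.0869]
contact_force: [-0.4, -0.3, -0.7]
```

```bash
python3 -m crank '[[[0,0,0.05],[0,0,0]],[[0,0,0],[0,0,0]]]'| grep -E "tcp|cont"
```

```text
tcp_pos: [0.5483, 0.1128, 0.0866]
contact_force: [-0.9, 0.3, 2.7]
```

```bash
python3 -m crank '[[[0,0,0.05],[0,0,0]],[[0,0,0],[0,0,0]]]'| grep -E "tcp|cont"
```

```text
tcp_pos: [0.5483, 0.1129, 0.0864]
contact_force: [-2.0, 0.1, 8.0]
```

```bash
python3 -m crank '[[[0,0,-0.09],[0,0,0]],[[0,0,0],[0,0,0]]]'| grep -E "tcp|cont"
python3 -c "
from h import *
st();print(fix(monitor.get_obs()['tcp_pos']))"
python3 -m crank '[[[-0.4,0,0],[0,0,0]],[[-0.3,0,0],[0,0,0]],[[0,0,0],[0,0,0]]]'| grep -E "tcp|cont"
python3 -m crank '[[[-0.2,0,0],[0,0,0]],[[0,0,0],[0,0,0]]]'| grep -E "tcp|cont"
python3 -m crank '[[[-0.2,0,0],[0,0,0]],[[0,0,0],[0,0,0]]]'| grep -E "tcp|cont"
python3 -c "
from h import *
st();print(fix(monitor.get_obs()['tcp_pos']))"
```

```text
tcp_pos: [0.5483, 0.1128, 0.0868]
contact_force: [-0.7, 0.2, 1.8]
t 9.05 p [548.3 112.8  86.8] xdir 97.56 zax [ 4.e-04  2.e-04 -1.e+00] xz 0.0002 F [-0.7  0.2  1.8] w 14.2 g 78.5
[  1.7 119. ]
tcp_pos: [0.5495, 0.1053, 0.0868]
contact_force: [0.6, 0.8, 1.1]
tcp_pos: [0.5496, 0.1036, 0.0868]
contact_force: [0.3, 1.2, 1.8]
tcp_pos: [0.5498, 0.1017, 0.0868]
contact_force: [0.5, 1.3, 2.5]
t 9.75 p [549.8 101.7  86.8] xdir 97.56 zax [ 3.e-04  1.e-04 -1.e+00] xz 0.0001 F [0.5 1.3 2.5] w 15.0 g 78.7
[  1.7 107.9]
```

```bash
python3 -m crank '[[[-0.2,0,-0.03],[0,0,0]],[[0,0,0],[0,0,0]]]'| grep -E "tcp|cont"
python3 -m crank '[[[-0.2,0,0],[0,0,0]],[[0,0,0],[0,0,0]]]'| grep -E "tcp|cont"
python3 -m crank '[[[-0.2,0,0],[0,0,0]],[[0,0,0],[0,0,0]]]'| grep -E "tcp|cont"
```

```text
tcp_pos: [0.5498, 0.1002, 0.0869]
contact_force: [-0.4, 3.3, 0.5]
tcp_pos: [0.5499, 0.0996, 0.0871]
contact_force: [-1.1, 6.6, 1.4]
tcp_pos: [0.55, 0.099, 0.0872]
contact_force: [-1.7, 9.3, 1.6]
```

```bash
python3 -m crank '[[[0,0,-0.06],[0,0,0]],[[0,0,0],[0,0,0]]]'| grep -E "tcp|cont"
python3 -m crank '[[[-0.1,0,0],[0,0,0]],[[0,0,0],[0,0,0]]]'| grep -E "tcp|cont"
```

```text
tcp_pos: [0.5498, 0.0983, 0.0873]
contact_force: [0.5, 8.4, -2.5]
tcp_pos: [0.5499, 0.0975, 0.0873]
contact_force: [-0.7, 8.8, -3.1]
```

```bash
python3 -m crank '[[[-0.1,0,0],[0,0,0]],[[0,0,0],[0,0,0]]]'| grep -E "tcp|cont"
python3 -c "
from h import *
st();print(fix(monitor.get_obs()['tcp_pos']))"
```

```text
tcp_pos: [0.55, 0.0965, 0.0873]
contact_force: [-0.4, 8.5, -1.9]
t 10.95 p [550.   96.5  87.3] xdir 97.67 zax [-6.0e-04  3.4e-03 -1.0e+00] xz 0.0034 F [-0.4  8.5 -1.9] w 14.9 g 78.1
[  1.2 102.7]
```

```bash
python3 -m crank '[[[-0.15,0,0],[0,0,0]],[[-0.1,0,0],[0,0,0]],[[0,0,0],[0,0,0]]]'| grep -E "tcp|cont"
python3 -m crank '[[[-0.15,0,0],[0,0,0]],[[-0.1,0,0],[0,0,0]],[[0,0,0],[0,0,0]]]'| grep -E "tcp|cont"
python3 -m crank '[[[-0.15,0,0],[0,0,0]],[[0,0,0],[0,0,0]]]'| grep -E "tcp|cont"
python3 -c "
from h import *
st();print(fix(monitor.get_obs()['tcp_pos']))"
```

```text
tcp_pos: [0.5503, 0.094, 0.0873]
contact_force: [-0.8, 7.5, -1.7]
tcp_pos: [0.5506, 0.0915, 0.0873]
contact_force: [-0.8, 8.8, -1.7]
tcp_pos: [0.5508, 0.0899, 0.0873]
contact_force: [-1.0, 8.7, -0.9]
t 11.75 p [550.8  89.9  87.3] xdir 97.67 zax [-8.0e-04  3.2e-03 -1.0e+00] xz 0.0032 F [-1.   8.7 -0.9] w 14.7 g 78.2
[ 1.2 96.1]
```

```bash
python3 -m crank '[[[0.5,0,0],[0,0,0]],[[1,0,0],[0,0,0]],[[1.5,0,0],[0,0,0]],[[1,0,0],[0,0,0]],[[0,0,0],[0,0,0]]]'| grep -E "tcp|cont"
python3 -m crank '[[[0,0,-3],[0,0,0]],[[0,0,-3],[0,0,0]],[[-4.5,0,0],[0,0,0]],[[-5,0,0],[0,0,0]],[[-5,0,0],[0,0,0]]]'| grep -E "tcp|cont"
python3 -m crank '[[[-5,0,0],[0,0,0]],[[-4.8,0,0],[0,0,0]],[[0,0,0],[0,0,0]],[[0,0,0],[0,0,0]]]'| grep -E "tcp|cont"
cat >> h.py <<'E'
def coverfit(n='scene',k=3):
    a=np.radians(FY); res=[]
    for i in range(k):
        _,d=optics.grab_frame(n)
        c=optics.camera_model(n); f=210/np.tan(np.radians(c['vertical_fov']/2))
        v,u=np.mgrid[:420,:560]; X=np.stack([(u-c['cx'])/f*d,(v-c['cy'])/f*d,d],-1); W=(X-np.array(c['t']))@np.array(c['R'])
        q=W[...,:2]-FX; fx=(np.cos(a)*q[...,0]+np.sin(a)*q[...,1])*1e3; fy=(-np.sin(a)*q[...,0]+np.cos(a)*q[...,1])*1e3; z=W[...,2]*1e3
        m=(abs(fx)<34)&(abs(fy)<44)&(z>90)&(z<115)
        A=np.c_[np.ones(m.sum()),fx[m],fy[m]]; s=np.linalg.lstsq(A,z[m],rcond=None)[0]
        res.append([s[0]+50*s[2],s[0]-50*s[2],m.sum()])
    print('cover edge z left,right',np.round(np.mean(res,0),2),'sd',np.round(np.std(res,0),2))
E
python3 - <<'E'
from h import *
to(wor(0,-121,.093),7.4);print(fix(monitor.get_obs()['tcp_pos']))
coverfit()
W=np.load('pics/scene_W.npy');a=np.radians(FY)
q=W[...,:2]-FX; fx=(np.cos(a)*q[...,0]+np.sin(a)*q[...,1])*1e3; fy=(-np.sin(a)*q[...,0]+np.cos(a)*q[...,1])*1e3; z=W[...,2]*1e3
m=(abs(fx)<34)&(abs(fy)<44)&(z>90)&(z<115);A=np.c_[np.ones(m.sum()),fx[m],fy[m]]; s=np.linalg.lstsq(A,z[m],rcond=None)[0];print('start',s[0]+50*s[2],s[0]-50*s[2])
E
```

```text
tcp_pos: [0.5457, 0.1298, 0.0878]
contact_force: [0.4, -0.0, -1.4]
tcp_pos: [0.5655, -0.0184, 0.1481]
contact_force: [1.6, -0.2, -0.9]
tcp_pos: [0.5779, -0.1158, 0.1473]
contact_force: [-0.3, 1.1, -1.8]
t 13.15 p [ 577.9 -115.8  147.3] xdir 97.34 zax [-7.e-04 -4.e-04 -1.e+00] xz -0.0003 F [-0.3  1.1 -1.8] w 14.6 g 78.4
tool shift cm [-0.95 -0.15  5.43]
turn [-0.001  0.    -0.001]
[   1.5 -111.4]
cover edge z left,right [101.99  99.58 654.33] sd [0.08 0.13 8.5 ]
start 99.60246550333396 99.4133328961935
```

```bash
python3 -m crank '[[[-1,-0.15,0],[0,0,0]],[[0,0,2],[0,0,0]],[[0,0,2],[0,0,0]],[[0,0,1.4],[0,0,0]],[[0,0,0],[0,0,0]]]'| grep -E "tcp|cont"
python3 -m crank '[[[0,0,0],[0,0,0]]]'| grep -E "tcp|cont"
python3 -c "
from h import *
to(wor(0,-121,.0878),7.4);print(fix(monitor.get_obs()['tcp_pos']))"
```

```text
tcp_pos: [0.5766, -0.1236, 0.0917]
contact_force: [-0.5, -0.4, -1.1]
tcp_pos: [0.5783, -0.1237, 0.0938]
contact_force: [-0.8, -0.1, -0.8]
t 13.9 p [ 578.3 -123.7   93.8] xdir 97.6 zax [ 0.e+00  1.e-04 -1.e+00] xz 0.0001 F [-0.8 -0.1 -0.8] w 14.9 g 78.4
tool shift cm [-0.17 -0.1   0.6 ]
turn [ 0.    -0.     0.003]
[   1.  -119.3]
```

```bash
python3 -m crank '[[[0,0,0.4],[0,0,0]],[[0,0,0.2],[0,0,0]],[[0,0,0],[0,0,0]]]'| grep -E "tcp|cont"
python3 -m crank '[[[0.4,0,0],[0,0,0]],[[0.4,0,0],[0,0,0]],[[0.3,0,0],[0,0,0]],[[0,0,0],[0,0,0]]]'| grep -E "tcp|cont"
python3 -m crank '[[[0.2,0,0],[0,0,0]],[[0,0,0],[0,0,0]]]'| grep -E "tcp|cont"
python3 -c "
from h import *
st();print(fix(monitor.get_obs()['tcp_pos']))"
```

```text
tcp_pos: [0.5781, -0.124, 0.0878]
contact_force: [-0.5, -0.6, -1.8]
tcp_pos: [0.5766, -0.1121, 0.0877]
contact_force: [1.0, -0.7, -2.4]
tcp_pos: [0.5764, -0.1108, 0.0876]
contact_force: [1.0, -0.5, -0.8]
t 14.8 p [ 576.4 -110.8   87.6] xdir 97.58 zax [ 0.e+00  1.e-04 -1.e+00] xz 0.0 F [ 1.  -0.5 -0.8] w 14.7 g 78.4
[   0.7 -106.3]
```

```bash
python3 -m crank '[[[0.15,0,0],[0,0,0]],[[0,0,0],[0,0,0]]]'| grep -E "tcp|cont"
python3 -m crank '[[[0.15,0,0],[0,0,0]],[[0,0,0],[0,0,0]]]'| grep -E "tcp|cont"
```

```text
tcp_pos: [0.5761, -0.1096, 0.0875]
contact_force: [-0.0, 0.2, -1.8]
tcp_pos: [0.5758, -0.1085, 0.0874]
contact_force: [0.4, -1.5, -3.1]
```

```bash
python3 -m crank '[[[0.2,0,0],[0,0,0]],[[0,0,0],[0,0,0]]]'| grep -E "tcp|cont"
python3 -m crank '[[[0.2,0,0],[0,0,0]],[[0,0,0],[0,0,0]]]'| grep -E "tcp|cont"
python3 -m crank '[[[0.2,0,0],[0,0,0]],[[0,0,0],[0,0,0]]]'| grep -E "tcp|cont"
```

```text
tcp_pos: [0.5755, -0.1069, 0.0874]
contact_force: [0.7, -3.6, -5.1]
tcp_pos: [0.5753, -0.1059, 0.0875]
contact_force: [1.2, -6.5, -5.0]
tcp_pos: [0.5751, -0.1042, 0.0875]
contact_force: [1.8, -6.8, -5.6]
```

```bash
python3 -m crank '[[[0.15,0,0],[0,0,0]],[[0.15,0,0],[0,0,0]],[[0,0,0],[0,0,0]]]'| grep -E "tcp|cont"
python3 -m crank '[[[0.15,0,0],[0,0,0]],[[0.15,0,0],[0,0,0]],[[0,0,0],[0,0,0]]]'| grep -E "tcp|cont"
python3 -c "
from h import *
st();print(fix(monitor.get_obs()['tcp_pos']));coverfit(k=1)"
```

```text
tcp_pos: [0.5746, -0.1013, 0.0875]
contact_force: [0.4, -6.9, -4.9]
tcp_pos: [0.5742, -0.0982, 0.0874]
contact_force: [-0.2, -6.7, -5.6]
t 16.4 p [574.2 -98.2  87.4] xdir 97.48 zax [-3.0e-04 -2.2e-03 -1.0e+00] xz -0.0022 F [-0.2 -6.7 -5.6] w 14.4 g 78.0
[  0.2 -93.5]
cover edge z left,right [101.88 102.19 598.  ] sd [0. 0. 0.]
```

```bash
python3 -m crank '[[[0.2,0,0],[0,0,0]],[[0.15,0,0],[0,0,0]],[[0,0,0],[0,0,0]]]'| grep -E "tcp|cont"
python3 -m crank '[[[0.2,0,0],[0,0,0]],[[0.15,0,0],[0,0,0]],[[0,0,0],[0,0,0]]]'| grep -E "tcp|cont"
python3 -c "
from h import *
st();print(fix(monitor.get_obs()['tcp_pos']));coverfit(k=2)"
```

```text
tcp_pos: [0.5737, -0.0946, 0.0874]
contact_force: [0.7, -6.2, -4.5]
tcp_pos: [0.5732, -0.0911, 0.0874]
contact_force: [0.7, -6.9, -5.1]
t 17.05 p [573.2 -91.1  87.4] xdir 97.49 zax [-4.e-04 -2.e-03 -1.e+00] xz -0.0019 F [ 0.7 -6.9 -5.1] w 14.7 g 78.0
[  0.1 -86.3]
cover edge z left,right [101.69 104.26 538.  ] sd [0.16 0.19 1.  ]
```

```bash
python3 -m crank '[[[-0.5,0,0],[0,0,0]],[[-1,0,0],[0,0,0]],[[-1.7,0,0],[0,0,0]],[[-1,0,0],[0,0,0]],[[0,0,0],[0,0,0]]]'| grep -E "tcp|cont"
python3 -m crank '[[[0,0,-3],[0,0,0]],[[0,0,-3.2],[0,0,0]],[[4.8,0,0],[0,0,0]],[[5,0,0],[0,0,0]],[[5,0,0],[0,0,0]]]'| grep -E "tcp|cont"
python3 -m crank '[[[5,0,0],[0,0,0]],[[4.5,0,0],[0,0,0]],[[0,0,0],[0,0,0]],[[0,0,0],[0,0,0]]]'| grep -E "tcp|cont"
python3 -c "
from h import *
to(wor(0,120,.0938),7.4);print(fix(monitor.get_obs()['tcp_pos']));coverfit(k=2)"
```

```text
tcp_pos: [0.5792, -0.134, 0.0876]
contact_force: [-0.1, 0.2, -1.5]
tcp_pos: [0.5593, 0.0174, 0.1501]
contact_force: [1.0, 0.4, -1.8]
tcp_pos: [0.5466, 0.1119, 0.1498]
contact_force: [0.5, -0.8, -1.5]
t 18.55 p [546.6 111.9 149.8] xdir 97.77 zax [ 1.e-04  5.e-04 -1.e+00] xz 0.0005 F [ 0.5 -0.8 -1.5] w 14.7 g 78.6
tool shift cm [0.16 0.01 5.6 ]
turn [ 0.    -0.     0.007]
[-1.000e-01  1.184e+02]
cover edge z left,right [102.19 103.59 707.  ] sd [0.01 0.01 0.  ]
```

```bash
python3 -m crank '[[[0.2,0,2],[0,0,0]],[[0,0,2],[0,0,0]],[[0,0,1.6],[0,0,0]],[[0,0,0.4],[0,0,0]],[[0,0,0],[0,0,0]]]'| grep -E "tcp|cont"
python3 -m crank '[[[0,0,0.2],[0,0,0]],[[0,0,0],[0,0,0]]]'| grep -E "tcp|cont"
python3 -c "
from h import *
to(wor(0,120,.0878),7.4);print(fix(monitor.get_obs()['tcp_pos']))"
```

```text
tcp_pos: [0.5466, 0.1111, 0.089]
contact_force: [0.7, -0.4, -1.1]
tcp_pos: [0.5473, 0.112, 0.0882]
contact_force: [0.0, 0.3, -1.2]
t 19.35 p [547.3 112.   88.2] xdir 97.55 zax [ 1.2e-03  2.0e-04 -1.0e+00] xz 0.0001 F [ 0.   0.3 -1.2] w 15.2 g 78.6
tool shift cm [ 0.16 -0.06  0.04]
turn [ 0.001 -0.     0.003]
[  0.6 118.4]
```

Insert left again: free to about 15 mm deep, then steps.

```bash
python3 -m crank '[[[-0.4,0,0.03],[0,0,0]],[[-0.5,0,0],[0,0,0]],[[-0.5,0,0],[0,0,0]],[[-0.4,0,0],[0,0,0]],[[0,0,0],[0,0,0]]]'| grep -E "tcp|cont"
python3 -m crank '[[[-0.3,0,0],[0,0,0]],[[-0.2,0,0],[0,0,0]],[[0,0,0],[0,0,0]]]'| grep -E "tcp|cont"
python3 -m crank '[[[-0.2,0,0],[0,0,0]],[[0,0,0],[0,0,0]]]'| grep -E "tcp|cont"
python3 -m crank '[[[-0.2,0,0],[0,0,0]],[[0,0,0],[0,0,0]]]'| grep -E "tcp|cont"
python3 -c "
from h import *
st();print(fix(monitor.get_obs()['tcp_pos']))"
```

```text
tcp_pos: [0.5493, 0.093, 0.0873]
contact_force: [-1.3, 0.1, -1.3]
tcp_pos: [0.5495, 0.0899, 0.0871]
contact_force: [-0.5, 2.5, -3.8]
tcp_pos: [0.5497, 0.0892, 0.0873]
contact_force: [-0.6, 5.7, -4.5]
tcp_pos: [0.55, 0.0876, 0.0873]
contact_force: [-2.0, 6.3, -4.0]
t 20.55 p [550.   87.6  87.3] xdir 97.67 zax [-0.      0.0028 -1.    ] xz 0.0028 F [-2.   6.3 -4. ] w 14.6 g 78.4
[ 0.  93.9]
```

Need 13 mm more (to y≈81).

```bash
python3 -m crank '[[[-0.2,0,0],[0,0,0]],[[-0.2,0,0],[0,0,0]],[[0,0,0],[0,0,0]]]'| grep -E "tcp|cont"
python3 -m crank '[[[-0.2,0,0],[0,0,0]],[[-0.2,0,0],[0,0,0]],[[0,0,0],[0,0,0]]]'| grep -E "tcp|cont"
python3 -m crank '[[[-0.2,0,0],[0,0,0]],[[-0.2,0,0],[0,0,0]],[[0,0,0],[0,0,0]]]'| grep -E "tcp|cont"
python3 -c "
from h import *
st();print(fix(monitor.get_obs()['tcp_pos']));coverfit(k=2)"
```

```text
tcp_pos: [0.5505, 0.0836, 0.0873]
contact_force: [-1.1, 5.6, -3.6]
tcp_pos: [0.551, 0.0795, 0.0873]
contact_force: [-1.1, 6.6, -3.7]
tcp_pos: [0.5516, 0.0754, 0.0872]
contact_force: [-0.2, 5.2, -3.8]
t 21.45 p [551.6  75.4  87.2] xdir 97.66 zax [-1.0e-04  2.5e-03 -1.0e+00] xz 0.0025 F [-0.2  5.2 -3.8] w 14.2 g 78.3
[ 0.1 81.6]
cover edge z left,right [105.48 103.69 733.  ] sd [0.17 0.14 1.  ]
```

```bash
python3 -m crank '[[[-0.15,0,0],[0,0,0]],[[0,0,0],[0,0,0]]]'| grep -E "tcp|cont"
python3 -m crank '[[[0.5,0,0],[0,0,0]],[[1,0,0],[0,0,0]],[[2,0,0],[0,0,0]],[[1.2,0,0],[0,0,0]],[[0,0,0],[0,0,0]]]'| grep -E "tcp|cont"
python3 -m crank '[[[0,0,-3],[0,0,0]],[[0,0,-3.2],[0,0,0]],[[-4.8,0,0],[0,0,0]],[[-5,0,0],[0,0,0]],[[-5,0,0],[0,0,0]]]'| grep -E "tcp|cont"
python3 -m crank '[[[-5,0,0],[0,0,0]],[[-4.7,0,0],[0,0,0]],[[0,0,0],[0,0,0]],[[0,0,0],[0,0,0]]]'| grep -E "tcp|cont"
python3 -c "
from h import *
to(wor(0,-120,.0938),7.4);print(fix(monitor.get_obs()['tcp_pos']));coverfit(k=2)"
```

```text
tcp_pos: [0.5517, 0.074, 0.0872]
contact_force: [-0.8, 5.3, -5.0]
tcp_pos: [0.5457, 0.1211, 0.0877]
contact_force: [0.7, -0.1, -1.2]
tcp_pos: [0.5655, -0.0308, 0.1498]
contact_force: [0.5, 0.4, -0.9]
tcp_pos: [0.5777, -0.127, 0.149]
contact_force: [-0.4, 1.0, -1.3]
t 23.15 p [ 577.7 -127.   149. ] xdir 97.32 zax [-7.e-04 -7.e-04 -1.e+00] xz -0.0006 F [-0.4  1.  -1.3] w 14.6 g 78.6
tool shift cm [0.25 0.01 5.52]
turn [-0.001  0.001 -0.001]
[-1.000e-01 -1.225e+02]
cover edge z left,right [106.28 103.59 699.5 ] sd [0.29 0.16 6.5 ]
```

```bash
python3 -m crank '[[[0.1,0,2],[0,0,0]],[[0,0,2],[0,0,0]],[[0,0,1.6],[0,0,0]],[[0,0,0.4],[0,0,0]],[[0,0,0],[0,0,0]]]'| grep -E "tcp|cont"
python3 -m crank '[[[0,0,0.1],[0,0,0]],[[0,0,0],[0,0,0]]]'| grep -E "tcp|cont"
python3 -c "
from h import *
to(wor(0,-120,.0876),7.4);print(fix(monitor.get_obs()['tcp_pos']))"
```

```text
tcp_pos: [0.5777, -0.1226, 0.0888]
contact_force: [0.0, -0.6, -1.7]
tcp_pos: [0.5787, -0.1234, 0.0891]
contact_force: [0.7, 0.6, -0.8]
t 23.95 p [ 578.7 -123.4   89.1] xdir 97.57 zax [ 1.4e-03 -3.0e-04 -1.0e+00] xz -0.0004 F [ 0.7  0.6 -0.8] w 14.9 g 78.6
tool shift cm [-0.09 -0.14  0.15]
turn [0.001 0.    0.003]
[   1.4 -119.1]
```

```bash
python3 -m crank '[[[0.4,-0.1,0.12],[0,0,0]],[[0.6,0,0],[0,0,0]],[[0.6,0,0],[0,0,0]],[[0.6,0,0],[0,0,0]],[[0,0,0],[0,0,0]]]'| grep -E "tcp|cont"
python3 -m crank '[[[0.3,0,0],[0,0,0]],[[0.2,0,0],[0,0,0]],[[0,0,0],[0,0,0]]]'| grep -E "tcp|cont"
python3 -m crank '[[[0.2,0,0],[0,0,0]],[[0.1,0,0],[0,0,0]],[[0,0,0],[0,0,0]]]'| grep -E "tcp|cont"
python3 -c "
from h import *
st();print(fix(monitor.get_obs()['tcp_pos']))"
```

```text
tcp_pos: [0.5741, -0.1001, 0.0873]
contact_force: [-0.2, 0.4, -2.0]
tcp_pos: [0.5735, -0.0965, 0.0871]
contact_force: [-0.2, 0.0, -1.1]
tcp_pos: [0.5731, -0.0937, 0.0871]
contact_force: [0.2, -0.1, -2.2]
t 25.05 p [573.1 -93.7  87.1] xdir 97.57 zax [-0.e+00  1.e-04 -1.e+00] xz 0.0001 F [ 0.2 -0.1 -2.2] w 14.5 g 78.6
[ -0.4 -88.8]
```

```bash
python3 -m crank '[[[0.2,0,0],[0,0,0]],[[0.2,0,0],[0,0,0]],[[0,0,0],[0,0,0]]]'| grep -E "tcp|cont"
python3 -m crank '[[[0.2,0,0],[0,0,0]],[[0.2,0,0],[0,0,0]],[[0,0,0],[0,0,0]]]'| grep -E "tcp|cont"
python3 -m crank '[[[0.2,0,0],[0,0,0]],[[0,0,0],[0,0,0]]]'| grep -E "tcp|cont"
python3 -c "
from h import *
st();print(fix(monitor.get_obs()['tcp_pos']));coverfit(k=1)"
```

```text
tcp_pos: [0.5726, -0.0911, 0.0871]
contact_force: [0.4, -4.2, -1.1]
tcp_pos: [0.5723, -0.0891, 0.0873]
contact_force: [1.2, -8.5, -1.3]
tcp_pos: [0.5721, -0.0873, 0.0873]
contact_force: [0.9, -8.6, -0.8]
t 25.85 p [572.1 -87.3  87.3] xdir 97.42 zax [ 7.0e-04 -3.7e-03 -1.0e+00] xz -0.0037 F [ 0.9 -8.6 -0.8] w 14.8 g 78.7
[ -0.5 -82.4]
cover edge z left,right [105.57 105.85 538.  ] sd [0. 0. 0.]
```

```bash
python3 -m crank '[[[0.2,0,0],[0,0,0]],[[0,0,0],[0,0,0]]]'| grep -E "tcp|cont"
python3 -m crank '[[[-0.5,0,0],[0,0,0]],[[-1,0,0],[0,0,0]],[[-2,0,0],[0,0,0]],[[-1.2,0,0],[0,0,0]],[[0,0,0],[0,0,0]]]'| grep -E "tcp|cont"
python3 -m crank '[[[0,0,-3],[0,0,0]],[[0,0,-3.5],[0,0,0]],[[0,0,0],[0,0,0]]]'| grep -E "tcp|cont"
python3 -c "
from h import *
to([.515,.275,.15],-4);print(fix(monitor.get_obs()['tcp_pos']));coverfit(k=3)"
```

```text
tcp_pos: [0.5718, -0.0853, 0.0873]
contact_force: [1.8, -9.6, -1.5]
tcp_pos: [0.5777, -0.131, 0.0869]
contact_force: [-1.5, -0.5, -2.1]
tcp_pos: [0.5809, -0.1273, 0.1568]
contact_force: [0.6, 0.1, -1.2]
t 26.9 p [ 580.9 -127.3  156.8] xdir 97.62 zax [ 8.e-03 -4.e-04 -1.e+00] xz -0.0014 F [ 0.6  0.1 -1.2] w 14.9 g 78.6
tool shift cm [40.75 -1.2   0.61]
turn [0.008 0.001 0.203]
[   3.  -123.2]
cover edge z left,right [106.19 105.07 700.67] sd [0.24 0.13 2.87]
```

```bash
python3 -m crank '[[[5,0,0],[0,0,0]],[[5,0,0],[0,0,0]],[[5,0,0],[0,0,0]],[[5,0,0],[0,0,0]],[[5,0,0],[0,0,0]]]'| grep -E "tcp|cont"
python3 -m crank '[[[5,0,0],[0,0,0]],[[5,-0.5,0],[0,0,0]],[[5,-0.7,0],[0,0,0]],[[0.5,0,0],[0,0,0.1]],[[0,0,0],[0,0,0.1]]]'| grep -E "tcp|cont"
python3 -m crank '[[[0,0,0],[0,0,0]],[[0,0,0],[0,0,0]]]'| grep -E "tcp|cont"
python3 - <<'E'
from h import *
to([.515,.275,.020],-4); coverfit(k=4)
E
```

```text
tcp_pos: [0.5431, 0.1211, 0.1507]
contact_force: [0.9, -0.4, -1.7]
tcp_pos: [0.5101, 0.2736, 0.1506]
contact_force: [-0.5, -0.3, -1.1]
tcp_pos: [0.5121, 0.2701, 0.151]
contact_force: [-0.6, 0.1, -1.3]
t 28.25 p [512.1 270.1 151. ] xdir 86.25 zax [-0.0016 -0.0011 -1.    ] xz -0.0012 F [-0.6  0.1 -1.3] w 14.8 g 78.6
tool shift cm [ 0.52  0.28 13.1 ]
turn [-0.002  0.001  0.004]
cover edge z left,right [106.21 105.04 728.25] sd [0.11 0.15 8.26]
```

Run:
```python
from h import *
coverfit('top',3)
a=np.radians(FY)
for n in('top','scene'):
    W=np.load(f'pics/{n}_W.npy')
    q=W[...,:2]-FX; fx=(np.cos(a)*q[...,0]+np.sin(a)*q[...,1])*1e3; fy=(-np.sin(a)*q[...,0]+np.cos(a)*q[...,1])*1e3; z=W[...,2]*1e3
    m=(abs(fx)<34)&(abs(fy)<44)&(z>90)&(z<115);A=np.c_[np.ones(m.sum()),fx[m],fy[m]]; s=np.linalg.lstsq(A,z[m],rcond=None)[0];print('start',n,s[0]+50*s[2],s[0]-50*s[2],m.sum())
```

```text
cover edge z left,right [104.91 103.82 838.67] sd [0.27 0.25 0.94]
start top 98.36884371436766 98.36362374638922 827
start scene 99.60246550333396 99.4133328961935 718
```

Both sides check out (left ≈6.5 mm; right 5.5 mm above its start, which was slightly open). Lay the wedge down.

```bash
python3 -m crank '[[[0.4,0.2,4],[0,0,0]],[[0,0,4],[0,0,0]],[[0,0,3],[0,0,0]],[[0,0,1],[0,0,0]],[[0,0,0],[0,0,0]]]'| grep -E "tcp|cont"
python3 -m crank '[[[0,0,0.5],[0,0,0]],[[0,0,0],[0,0,0]],[[0,0,0],[0,0,0]]]'| grep -E "tcp|cont"
python3 -c "
from h import *
to([.515,.275,.0182],-4)"
```

```text
tcp_pos: [0.5142, 0.2741, 0.0311]
contact_force: [0.2, -0.1, -1.2]
tcp_pos: [0.5158, 0.2749, 0.0283]
contact_force: [-0.1, -0.3, -1.2]
t 29.4 p [515.8 274.9  28.3] xdir 86.09 zax [ 1.9e-03  9.0e-04 -1.0e+00] xz 0.0011 F [-0.1 -0.3 -1.2] w 14.6 g 78.7
tool shift cm [ 0.   -0.08  1.01]
turn [ 0.002 -0.001  0.002]
```

```bash
python3 -m crank '[[[0,0,0.5],[0,0,0]],[[0,0,0.3],[0,0,0]],[[0,0,0],[0,0,0]]]'| grep -E "tcp|cont"
python3 -m crank '[[[0,0,0.1],[0,0,0]],[[0,0,0],[0,0,0]]]'| grep -E "tcp|cont"
python3 -m crank '[[[0,0,0.1],[0,0,0]],[[0,0,0],[0,0,0]]]'| grep -E "tcp|cont"
```

```text
tcp_pos: [0.5147, 0.2742, 0.0187]
contact_force: [0.1, -0.5, -1.6]
tcp_pos: [0.515, 0.2745, 0.0181]
contact_force: [-0.3, 0.2, -0.9]
tcp_pos: [0.5151, 0.2745, 0.018]
contact_force: [-2.8, -2.6, 8.6]
```

```bash
python3 -m crank '[[[0,0,-0.05],[0,0,0]],[[0,0,0],[0,0,0]],[[0,0,0],[0,0,0]],[[0,0,0],[0,0,0]],[[0,0,0],[0,0,0]]]' 5 | grep -E "tcp|cont|wid"
python3 -m crank '[[[0,0,-2],[0,0,0]],[[0,0,-4],[0,0,0]],[[0,0,-4],[0,0,0]],[[0,0,-4],[0,0,0]],[[0,0,0],[0,0,0]]]'| grep -E "tcp|cont|wid"
python3 - <<'E'
from h import *
snap('scene','s9'); coverfit(k=2)
p=cv2.imread('pics/s9.png')[140:290,80:350]; cv2.imwrite('pics/s9c.png',cv2.resize(p,None,fx=2.9,fy=2.9,interpolation=cv2.INTER_CUBIC))
E
```

```text
tcp_pos: [0.515, 0.2745, 0.0175]
contact_force: [0.2, 0.6, -0.1]
grip_width: 0.0502
tcp_pos: [0.5178, 0.2769, 0.1633]
contact_force: [0.1, 0.7, 1.0]
grip_width: 0.0498
cover edge z left,right [105.99 105.24 727.  ] sd [0.11 0.04 1.  ]
```

View pics/s9c.png

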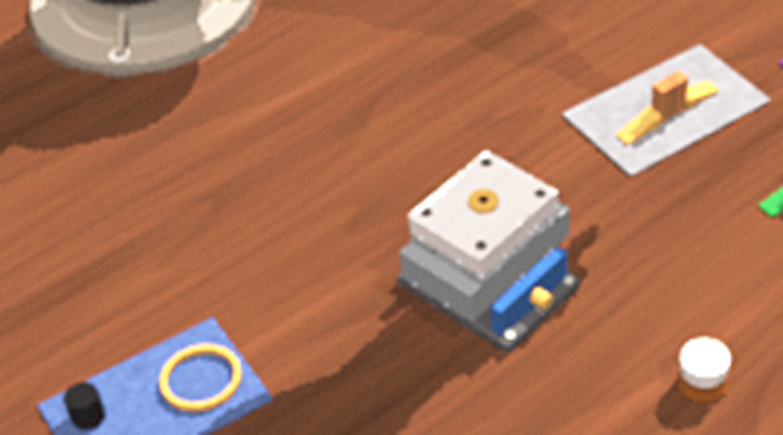

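The wedge stands flat on the mat (handle at (670,95) in the crop), the cover is raised evenly, and the bangle, loupe and jar look undisturbed.

```bash
python3 -m crank '[[[0,0,0],[0,0,0]],[[0,0,0],[0,0,0]]]' | grep clock; python3 -c "
from h import *
print(r.hand_in())"
```

```text
clock: 31.45
the job is handed in; nothing more can be done
None
```

The job is handed in at 31.5 s with no verdict returned: by the depth images the cover's left edge is up about 6.5 mm and its right edge at least 5.5 mm (about 6.4 mm by insertion depth), and the wedge is flat and released on the grey mat, with the bangle, loupe and jar looking undisturbed.

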